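# Take the yellow tape roll off its post for the van kit

## Task

The yellow roll of tape is needed for the van kit. Slide it up off its post on the wooden tape rack and set it down, without dropping it, so that it stands flat on its end in the grey tray. Leave the red and blue rolls on their posts.

Things in the scene. Friction and masses are not known exactly. Their poses are not given: they have to be found in the camera images.
- yellow_center (a point): Yellow roll of tape: rigid ring 58 mm outside diameter, 50 mm high, 34 mm bore, about 0.12 kg, axis (z) upright, loosely over one of the rack's three fixed posts. The point is its centre, on the axis, half-way up, 45 mm above the table at the start. The posts are 22 mm thick and end 80 mm above the table, 10 mm above the rolls' tops. Any colour may be on any post.
- red_center (a point): Red roll, same size; the point is its centre, half-way up. It stays on its post. The tape rack is a fixed wooden board 310 x 90 mm, 20 mm thick, with three posts in one straight row, 105 mm apart; each carries one roll.
- blue_center (a point): Blue roll, same size; the point is its centre, half-way up. It stays on its post. Fingers have free room at the sides of the row (closing square to the row), but only 47 mm between two rolls. A roll's own yaw means nothing.
- tray_in (a point): Grey open tray, fixed, 200 x 200 mm outside, 35 mm high, walls 8 mm thick. The point is the centre of its inner floor, 8 mm above the table; z up, x and y along its sides. Tray and rack may swap sides, left and right.
Things that resemble listed ones, but are neither listed nor needed, are in the scene too. What is meant by the part that bears yellow_center is not white, and is the smaller of those in its own colour.

How it is judged:
By the outcome, as a careful person would: the job done as asked, in the order asked, and still so for the second after the job is handed in, with the robot touching nothing.
It also fails if it takes over 46 s, if anything falls off the work surface, if the arm or the gripper's body presses on something with over 40 N, if the wrist force passes 120 N, or if a joint passes its speed limit or range.

## Robot

A 6-joint arm with a two-finger parallel gripper is mounted at the origin on the work surface. World frame = base frame: x ahead of the robot, y to its left, z up, the work surface at z = 0. Lengths are in m, angles in rad, forces in N, time in s.
With the tool pointing down it reaches from about 0.375 to 0.975 m from the base axis. Payload 3.8 kg.
Tool frame: the origin (TCP) lies between the finger pads; the fingertips stand 14 mm ahead of it and the grasp point (between the pads) lies 5 mm behind it; x points along the fingers, y is the direction in which the jaws open and shut, and the axes are right-handed (so a half turn about x gives the same grasp; the last joint's range is limited). The gripper opens to 85 mm and grips with 20 to 120 N. Pads are 22 mm wide; open, the fingers measure 114 mm over their backs; the gripper's body (76 mm by 85 mm) begins 54 mm behind the grasp point. The pads swing forward as they close: fully open they stand 13 mm farther back than shut.
Start: joints at [-1.147, 0.264, 1.604, -0, 1.274, -0.037], TCP at [0.3, -0.605, 0.245] pointing down, gripper open.
Joint ranges: [-2.63, 2.63], [-0.94, 2.18], [0.31, 2.57], [-1.31, 4.45], [0, 2.66], [-2.55, 2.55]. Speed limits (rad/s): [2.57, 2.57, 3.14, 3.14, 3.14, 3.14].

## Interface

Orientations are given as a unit quaternion [w, x, y, z].
In Python, from bench import r, optics gives the robot as it stands.
- The arm moves only by the tool apply_moves, never from a script. Its argument "motion" is text: rows parted by semicolons, each of 5 numbers parted by spaces: the closure in counts, from 0 (fully open) to 255 (shut), then the shift along the tool's x, y, z in cm, then the turn about the tool's x in rad. In form: grip tx ty tz turn; .... A call has 1 to 12 rows; each row shifts and turns the commanded pose from where the row before left it, along the tool's axes as they then stand; what a row does not reach is not made up. A row lasts 1/8 s, in which the tool goes at most 62.5 mm and 10.7 degrees, less where a joint would pass 70% of its speed; a pose out of reach is approached as far as the arm can. A call is refused whole if a number of a shift passes 6.25 or a number of a turn 0.188, either way. A call with a gripper value outside its range is refused whole. The fingers move at their own pace and stop on an object; "squeeze" is the grip in N (left out, the last holds). Time passes only in rows, so rows that do not move let the fingers close. It gives the time, the measured TCP pose, the force and the opening at its end, in the units of the state.
- r.get_state(): the state, without advancing time (a new reading comes with each control period).
- optics.read_camera(name): name is "side" or "top" or "wrist"; returns the picture (400x640x3 uint8, red, green, blue); there is no depth.
- optics.get_calibration(name): a dict with "camera_matrix" (3x3 intrinsics, pixels), "cam_to_world" (4x4, takes a point from camera to world coordinates); the wrist camera has in their place "T_tool_cam" (4x4, takes a point from camera to tool coordinates, whose origin is the TCP and whose axes are the tool frame's). Camera axes: x right, y down, z forward; pixel columns grow to the right and rows downward; lengths in m; the calibration is good to about 2 mm. A picture is of the moment at which its call begins: read the wrist's pose just before it. get_calibration takes no time and is no camera call.
- r.finish_job(): hands the job in, once; it reports no verdict.
The state is a dict: "time": time; "q": joint angles; "qvel": joint speeds; "tau": joint torques, N m; "position": TCP position; "tcp_rot": TCP orientation; "ft_force": force on the tool from outside, world axes, zero at the start; "wrist_torque": the same for the moment, N m; "width": finger opening in m.
Only numpy, scipy, OpenCV 4.12 (cv2) and the standard library are available. Lean on these libraries where they do the work, as an engineer would, in place of code of your own. Each camera call takes 0.05 s, during which the arm holds its last target. There are 200 camera calls.

## Working session

There is one attempt and no reset: what is moved stays moved. The work goes in short steps, Python scripts to look and compute and a tool call to move; the robot and the scene stay as the last step left them, time stands still between calls to the robot, and variables do not carry over. Pictures are saved under pics/ and viewed, about 8 in all and at most 12, crops included, and the job is handed in when it is done.

Besides the shell and the picture viewer there is one more tool, called after "Emit:" as name(argument=value, ...), one argument or row to a line, values as JSON. apply_moves: Moves the arm, as the interface text tells. Its arguments: {"type":"object","properties":{"motion":{"type":"string"},"squeeze":{"type":"number"}},"required":["motion"]}

```bash
mkdir -p pics; ls
python3 - <<'E'
from bench import r, optics
import cv2,numpy as np
np.set_printoptions(precision=4,suppress=True)
s=r.get_state();print(s)
for n in("top","side"):
    cv2.imwrite(f"pics/{n}0.png",optics.read_camera(n)[:,:,::-1]);print(n,optics.get_calibration(n))
print(optics.get_calibration("wrist"))
E
```

```text
pics
{'time': 0.0, 'q': array([-1.1469,  0.2647,  1.6054,  0.    ,  1.2737, -0.0369]), 'qvel': array([-0.0012,  0.0008,  0.0003,  0.0002, -0.0018,  0.0015]), 'tau': array([  0.0031, -51.511 , -36.7308,   0.0001,   0.0129,   0.    ]), 'position': array([ 0.2999, -0.604 ,  0.244 ]), 'tcp_rot': array([-0.1607, -0.6883, -0.1622,  0.6886]), 'ft_force': array([ 0.2291, -0.358 ,  0.0726]), 'wrist_torque': array([-0.0327,  0.0323,  0.0352]), 'width': 0.08592248082855544}
top {'camera_matrix': array([[479.8585,   0.    , 318.7522],
       [  0.    , 479.8585, 192.9402],
       [  0.    ,   0.    ,   1.    ]]), 'cam_to_world': array([[ 0.0197, -0.992 ,  0.1248,  0.3382],
       [-0.9997, -0.0176,  0.0175, -0.0221],
       [-0.0151, -0.1251, -0.992 ,  1.0664],
       [ 0.    ,  0.    ,  0.    ,  1.    ]])}
side {'camera_matrix': array([[362.7629,   0.    , 315.1706],
       [  0.    , 362.7629, 195.2021],
       [  0.    ,   0.    ,   1.    ]]), 'cam_to_world': array([[ 0.8212, -0.3711,  0.4335,  0.1355],
       [-0.5706, -0.5313,  0.6261, -0.4775],
       [-0.002 , -0.7615, -0.6481,  0.5287],
       [ 0.    ,  0.    ,  0.    ,  1.    ]])}
{'camera_matrix': array([[306.6435,   0.    , 314.2641],
       [  0.    , 306.6435, 202.8284],
       [  0.    ,   0.    ,   1.    ]]), 'T_tool_cam': array([[ 0.0005, -0.2946,  0.9556, -0.1294],
       [ 1.    , -0.0001, -0.0006, -0.0009],
       [ 0.0003,  0.9556,  0.2946, -0.0755],
       [ 0.    ,  0.    ,  0.    ,  1.    ]])}
```

View pics/top0.png

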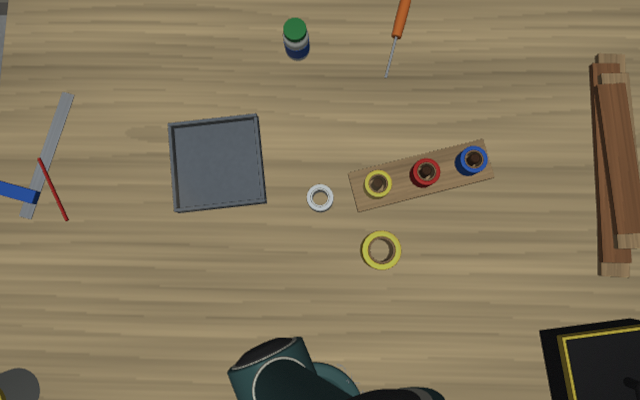

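View pics/side0.png

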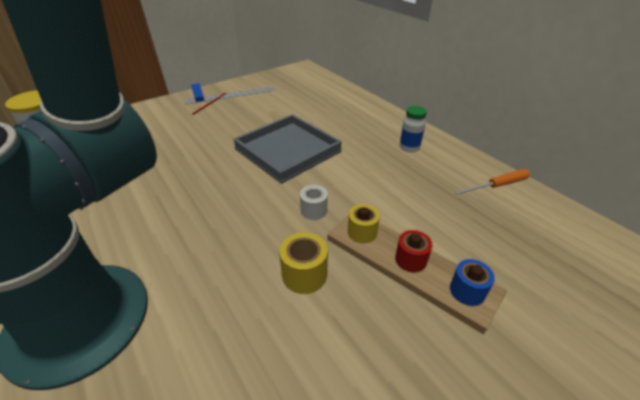

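Candidates in the top view are the yellow roll on the rack (378,184), the bigger yellow roll on the table (381,250) and the white roll (320,198). By the description it's the smaller yellow one on the rack, so I'll check that in a crop and locate everything.

```bash
cat > h.py <<'E'
from bench import r, optics
import cv2,numpy as np
from scipy.spatial.transform import Rotation as R
np.set_printoptions(precision=4,suppress=True)
def tool():
    s=r.get_state();T=np.eye(4);T[:3,:3]=R.from_quat(s['tcp_rot'],scalar_first=True).as_matrix();T[:3,3]=s['position'];return T
def pix(n,u,v,z,T=None):
    c=optics.get_calibration(n);M=c['cam_to_world'] if n!='wrist' else (tool() if T is None else T)@c['T_tool_cam']
    d=M[:3,:3]@np.linalg.inv(c['camera_matrix'])@[u,v,1];o=M[:3,3];return o+d*(z-o[2])/d[2]
def proj(n,p,T=None):
    c=optics.get_calibration(n);M=c['cam_to_world'] if n!='wrist' else (tool() if T is None else T)@c['T_tool_cam']
    q=c['camera_matrix']@(np.linalg.inv(M)@np.append(p,1))[:3];return q[:2]/q[2]
E
python3 - <<'E'
from h import *
im=cv2.imread('pics/top0.png')
cv2.imwrite('pics/crop1.png',cv2.resize(im[100:280,300:500],None,fx=3.2,fy=3.2,interpolation=cv2.INTER_CUBIC))
for n,p in dict(y=(378,183.5),r=(425.5,172.5),b=(472,160)).items(): print(n,pix('top',*p,.07))
print('bigY',pix('top',381,250,.07),'white',pix('top',320,198,.05))
for p in [(348,172),(483,139),(494,179),(358,212)]:print('rack',pix('top',*p,.02))
for p in [(168,124),(257,114),(266.5,203),(174.5,212)]:print('tray',pix('top',*p,.035))
T=tool();print(T)
E
```

```text
y [ 0.4857 -0.1283  0.07  ]
r [ 0.5107 -0.2276  0.07  ]
b [ 0.539  -0.3252  0.07  ]
bigY [ 0.3475 -0.135   0.07  ] white [ 0.4552 -0.0071  0.05  ]
rack [ 0.5176 -0.0674  0.02  ]
rack [ 0.5969 -0.3656  0.02  ]
rack [ 0.5075 -0.3876  0.02  ]
rack [ 0.4294 -0.0903  0.02  ]
tray [0.6161 0.3333 0.035 ]
tray [0.6419 0.1364 0.035 ]
tray [0.444  0.1087 0.035 ]
tray [0.4208 0.3076 0.035 ]
[[-0.0009  0.4446 -0.8957  0.2999]
 [ 0.0019 -0.8957 -0.4446 -0.604 ]
 [-1.     -0.0021 -0.0001  0.2441]
 [ 0.      0.      0.      1.    ]]
```

View pics/crop1.png

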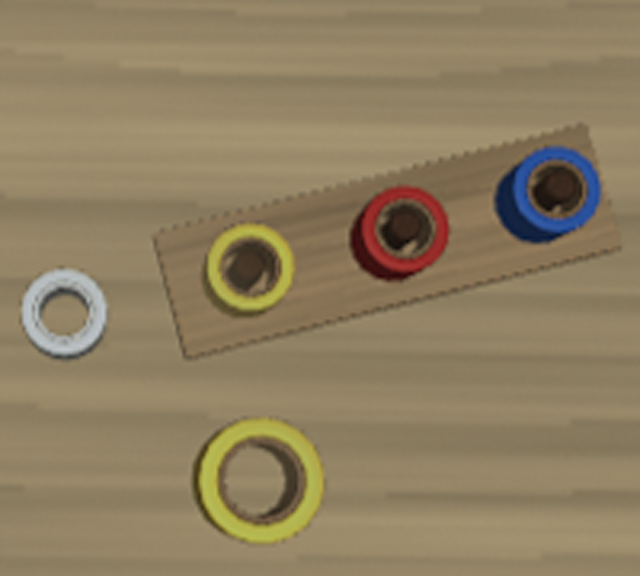

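The crop confirms the target: the small yellow roll sits over a post, with its top ring centred near (378,183) and about 57 mm across. The rack geometry predicts (0.486,-0.127) and I measured (0.486,-0.128). Next I go above it and turn the jaws square to the row, at yaw 0.26.

Emit:
apply_moves(
  motion="0 0 -2.87 -3.15 0;0 0 -2.87 -3.15 0;0 0 -2.87 -3.15 0;0 0 -2.87 -3.15 0;0 0 -2.87 -3.15 0;0 0 -2.87 -3.15 0;0 0 -2.87 -3.15 0;0 0 -2.87 -3.15 0;0 0 -2.87 -3.15 0;0 0 -2.87 -3.15 0;0 0 -2.87 -3.15 0;0 0 -2.87 -3.15 0",
  squeeze=40,
)

```text
time: 1.6
position: [0.4856, -0.1266, 0.2449]
tcp_rot: [-0.161, -0.688, -0.162, 0.689]
ft_force: [0.3, -0.1, 0.2]
width: 0.0855
```

Emit:
apply_moves(
  motion="0 0 0 0 -0.171;0 0 0 0 -0.171;0 0 0 0 -0.171;0 0 0 0 -0.171;0 0 0 0 -0.171;0 0 0 0 -0.171;0 0 0 0 -0.171;0 0 0 0 -0.171;0 0 0 0 0;0 0 0 0 0",
)

```text
time: 2.85
position: [0.4854, -0.128, 0.245]
tcp_rot: [0.559, 0.432, 0.56, -0.432]
ft_force: [0.2, -0.7, 1.2]
width: 0.0857
```

Run:
```python
from h import *
T=tool();print(T,r.get_state()['q'])
im=optics.read_camera('wrist');np.save('T1.npy',T)
cv2.imwrite('pics/wrist1.png',im[:,:,::-1])
d=np.array([.4857,-.1275,.047])-T[:3,3];print('tool delta',T[:3,:3].T@d)
print('pred',proj('wrist',[.4857,-.1275,.07],T))
```

```text
[[-0.0004  0.9676  0.2525  0.4854]
 [ 0.0001  0.2525 -0.9676 -0.128 ]
 [-1.     -0.0004 -0.0002  0.245 ]
 [ 0.      0.      0.      1.    ]] [-0.3074 -0.0664  1.9656 -0.      1.2428 -0.5626]
tool delta [ 0.198   0.0005 -0.0003]
pred [314.6333 186.0919]
```

View pics/wrist1.png

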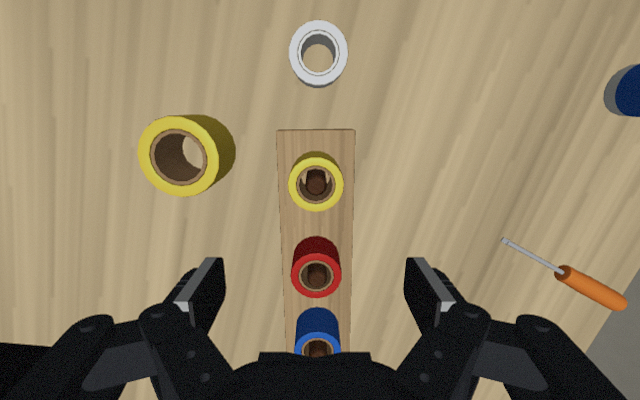

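The wrist view shows the yellow top ring at (316,184) against a predicted (315,186), an offset of about 1–2 mm. The rack runs straight along the image, so the yaw is right, and both fingers have free room. I descend and grip.

Emit:
apply_moves(
  motion="0 3 0.1 -0.1 0;0 3 0 0 0;0 3 0 0 0;0 3 0 0 0;0 2 0 0 0;0 2 0 0 0;0 1.5 0 0 0;0 1.5 0 0 0;0 0.8 0 0 0;0 0 0 0 0;0 0 0 0 0",
)

```text
time: 4.28
position: [0.4869, -0.127, 0.0478]
tcp_rot: [0.561, 0.432, 0.56, -0.431]
ft_force: [0.1, -0.8, 0.1]
width: 0.0854
```

Emit:
apply_moves(
  motion="100 0 0 0 0;255 0 0 0 0;255 0 0 0 0;255 0 0 0 0;255 0 0 0 0;255 0 0 0 0;255 0 0 0 0;255 0 0 0 0;255 0 0 0 0;255 0 0 0 0",
  squeeze=40,
)

```text
time: 5.52
position: [0.487, -0.127, 0.0482]
tcp_rot: [0.561, 0.432, 0.56, -0.431]
ft_force: [-1.5, 0.7, 5.3]
width: 0.0566
```

The jaws stopped at 57 mm, so the roll is held. I lift straight up.

Emit:
apply_moves(
  motion="255 -0.5 0 0 0;255 -1 0 0 0;255 -1.5 0 0 0;255 -1.5 0 0 0;255 -1.5 0 0 0;255 -1.5 0 0 0;255 -2 0 0 0;255 -2 0 0 0;255 -2 0 0 0;255 -1.5 0 0 0;255 0 0 0 0;255 0 0 0 0",
)

```text
time: 7.02
position: [0.4858, -0.1267, 0.1967]
tcp_rot: [0.56, 0.431, 0.561, -0.432]
ft_force: [0.5, 0.7, -1.9]
width: 0.0571
```

Run:
```python
from h import *
T=tool();print(T)
a=optics.read_camera('side');b=optics.read_camera('wrist')
cv2.imwrite('pics/lift.png',np.vstack([cv2.resize(a[60:340,200:560],(640,300)),cv2.resize(b,(640,300))])[:,:,::-1])
c=np.array([.5307,.2215]);
print('tool delta',T[:3,:3].T@np.append(c-T[:2,3],0),'pred top/bottom',[proj('wrist',T@[x,0,0,1] [:3] if 0 else (T@np.array([x,0,0,1]))[:3],T) for x in(-.022,.028)])
```

```text
[[-0.001   0.9669  0.2552  0.4858]
 [ 0.0003  0.2552 -0.9669 -0.1267]
 [-1.     -0.0009 -0.0006  0.1967]
 [ 0.      0.      0.      1.    ]]
tool delta [ 0.0001  0.1323 -0.3252] pred top/bottom [array([313.9441, 303.8349]), array([314.04  , 249.8123])]
```

View pics/lift.png

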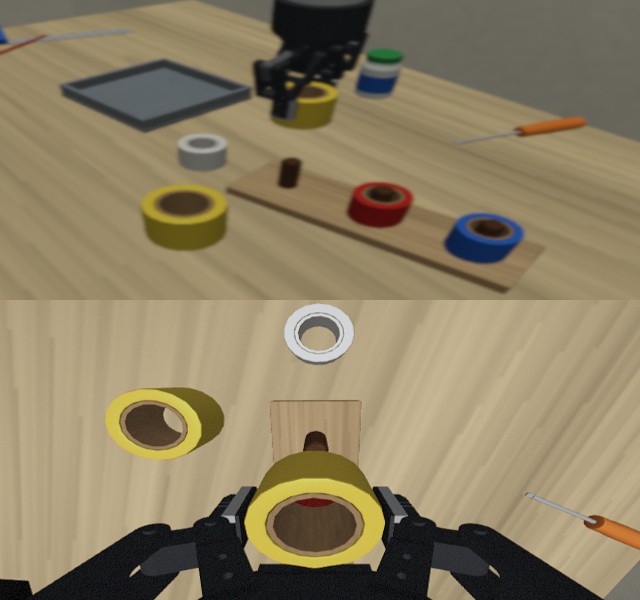

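The roll hangs level in the jaws with its post clear below, and red and blue are still on theirs. I carry it over the tray and lower it to about 8 mm above the floor.

Emit:
apply_moves(
  motion="255 0 0.72 -1.75 0;255 0 1.2 -3 0;255 0 1.4 -3.5 0;255 0 1.4 -3.5 0;255 0 1.4 -3.5 0;255 0 1.4 -3.5 0;255 0 1.4 -3.5 0;255 0 1.4 -3.5 0;255 0 1.4 -3.5 0;255 0 1 -2.25 0;255 0 0.5 -1 0;255 0 0 0 0",
)

```text
time: 8.62
position: [0.5307, 0.2218, 0.1968]
tcp_rot: [0.56, 0.431, 0.561, -0.431]
ft_force: [-0.0, 0.4, -1.5]
width: 0.057
```

Emit:
apply_moves(
  motion="255 1.2 0 0 0;255 2 0 0 0;255 2 0 0 0;255 2 0 0 0;255 2 0 0 0;255 2 0 0 0;255 1.5 0 0 0;255 1.2 0 0 0;255 0.8 0 0 0;255 0.5 0 0 0;255 0 0 0 0;255 0 0 0 0",
)

```text
time: 10.12
position: [0.5317, 0.2213, 0.0459]
tcp_rot: [0.56, 0.432, 0.56, -0.431]
ft_force: [0.0, 0.4, -1.4]
width: 0.0567
```

Run:
```python
from h import *
s=r.get_state();print(s['position'],s['ft_force'],s['width'])
a=optics.read_camera('side');b=optics.read_camera('wrist')
cv2.imwrite('pics/low.png',np.vstack([cv2.resize(a[60:260,140:440],(600,300)),cv2.resize(b,(600,300))])[:,:,::-1])
```

```text
[0.5317 0.2213 0.0459] [ 0.0276  0.418  -1.373 ] 0.056721510173949954
```

View pics/low.png

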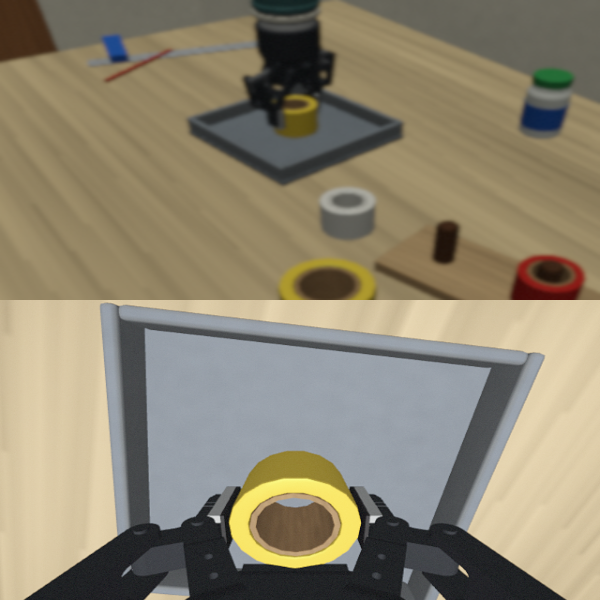

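The roll is upright and near the tray's middle, well clear of the walls, about 10 mm above the floor. I lower it in small steps until the force shows contact.

Emit:
apply_moves(
  motion="255 0.3 0 0 0;255 0.3 0 0 0;255 0.1 0 0 0;255 0 0 0 0;255 0 0 0 0",
)

```text
time: 10.85
position: [0.5312, 0.2212, 0.0383]
tcp_rot: [0.56, 0.432, 0.56, -0.432]
ft_force: [-0.5, 0.4, -1.6]
width: 0.0568
```

Emit:
apply_moves(
  motion="255 0.1 0 0 0;255 0.1 0 0 0;255 0 0 0 0;255 0 0 0 0",
)

```text
time: 11.35
position: [0.5312, 0.2212, 0.0363]
tcp_rot: [0.56, 0.432, 0.56, -0.431]
ft_force: [0.9, 0.9, -0.4]
width: 0.0573
```

Emit:
apply_moves(
  motion="255 0.1 0 0 0;255 0 0 0 0;255 0 0 0 0",
)

```text
time: 11.72
position: [0.5313, 0.2212, 0.0363]
tcp_rot: [0.56, 0.432, 0.56, -0.432]
ft_force: [-4.0, -0.5, 5.8]
width: 0.0569
```

Contact shows as 5.8 N upward, at the expected height of 0.036. I open slowly and then retreat straight up.

Emit:
apply_moves(
  motion="70 0 0 0 0;60 0 0 0 0;50 0 0 0 0;40 0 0 0 0;20 0 0 0 0;0 0 0 0 0;0 0 0 0 0;0 0 0 0 0;0 0 0 0 0;0 0 0 0 0",
  squeeze=20,
)

```text
time: 12.98
position: [0.5312, 0.2212, 0.0353]
tcp_rot: [0.56, 0.432, 0.56, -0.432]
ft_force: [-0.9, -0.2, 0.7]
width: 0.0852
```

Emit:
apply_moves(
  motion="0 -0.5 0 0 0;0 -1 0 0 0;0 -1 0 0 0;0 -1.5 0 0 0;0 -2 0 0 0;0 -3 0 0 0;0 -3 0 0 0;0 -3 0 0 0;0 -3 0 0 0;0 -2 0 0 0;0 0 0 0 0;0 0 0 0 0",
)

```text
time: 14.48
position: [0.5305, 0.2209, 0.2343]
tcp_rot: [0.56, 0.431, 0.56, -0.432]
ft_force: [0.2, -0.5, -0.2]
width: 0.0853
```

Run:
```python
from h import *
s=r.get_state();print(s['position'],s['ft_force'],s['width'])
a=optics.read_camera('side');b=optics.read_camera('wrist')
cv2.imwrite('pics/end.png',np.vstack([cv2.resize(a[60:340,140:560],(600,300)),cv2.resize(b,(600,300))])[:,:,::-1])
print(proj('wrist',[.5313,.2212,.058]),proj('wrist',[.5313,.2212,.008]))
```

```text
[0.5305 0.2209 0.2343] [ 0.1542 -0.4503 -0.2059] 0.08534162625509284
[315.8773 186.1644] [315.8035 175.881 ]
```

View pics/end.png

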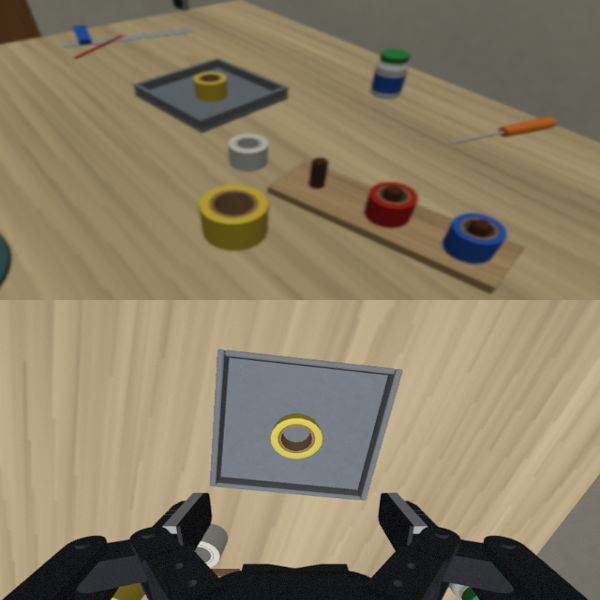

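The yellow roll stands flat in the tray (side view (210,86), wrist view (297,437) in the stacked picture). Red and blue are on their posts, and the gripper is clear.

```bash
python3 -c "
from bench import r
print(r.finish_job())"
```

```text
the job is handed in; nothing more can be done
None
```

The small yellow roll is off its post and standing flat on its end near the middle of the grey tray, and I handed the job in at about 14.5 s of the 46 s allowed.

- **Handling:** I gripped it square to the row at 40 N, with the jaws reading 57 mm on the 58 mm roll. I lifted it straight up and lowered it until I felt about 6 N of contact, at the height expected for the tray floor. Then I opened the jaws and backed straight up.
- **Last checks:** The final side and wrist pictures show the roll upright and clear of the walls. The red and blue rolls are still on their posts, and the big yellow and white rolls look untouched. The gripper is open about 0.2 m up with no contact force.

No check failed or disagreed; image and predicted positions matched within about 2 mm.

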